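# Put the bench tools back on their shadow mats

### The job

Put the red screwdriver, the blue marker, the yellow tape measure and the black tape roll back from the row in front of the robot, one by one, each lying flat and centred on the mat that carries its own white silhouette, and in line with it; the screwdriver's handle goes on the broad end of its silhouette. Leave the black marker and the pine block where they are.

Things in the scene. Friction and masses are not known exactly. Their poses are not given: they have to be found in the camera images.
- driver_handle (a point): Red screwdriver lying flat: red handle 27 mm wide, 27 mm high, 98 mm long, with a thin steel shaft (6 mm) of 97 mm; 194 mm in all. The point is the centre of the HANDLE, half-way up (13.5 mm above its underside); its y axis runs along the tool from shaft to handle, x across it, z up. Grasp the handle across its width (x), at or near this point: the weight is there. It starts with the handle end towards the robot, within about 0.2 rad of that direction.
- marker_blue_centre (a point): Dark blue felt marker with a white label band, lying flat, 132 mm long, 17 mm wide and high (it does not roll). The point is its centre, 8.5 mm above its underside; y runs along it, x across it, z up. Grasp across x.
- measure_centre (a point): Yellow tape measure (the one in the row with the mats; a like one far off to the right edge of the bench is not meant) with a black disc on its top face, lying flat: case 64 mm (along x) by about 72 mm (along y), 31 mm high; a short metal tongue sticks out beyond the case towards -y and a small black lug at +x. The point is the centre of the case, 15 mm above its underside; z up. Grasp across x (64 mm).
- tape_centre (a point): Small black tape roll lying flat, 62 mm across, 19 mm high. The hole is for show: treat it as a solid disc. The point is its centre, 9.5 mm above its underside; z up. Grasp across the 62 mm in any direction.
- mat_driver_spot (a point): Fixed dark foam mat, 76 x 220 mm, 4 mm thick, with the white silhouette of the screwdriver: a broad end (34 x 104 mm, for the handle) and a narrow end (13 x 103 mm, for the shaft). The point is the middle of the BROAD part, on the mat's upper face (4 mm above the table), where the centre of the handle belongs; y runs along the mat from the narrow to the broad end, x across, z up. The mat's middle lies 48 mm from the point towards -y.
- mat_marker_spot (a point): Fixed dark foam mat, 76 x 220 mm, 4 mm thick, with the white silhouette of the blue marker: a plain slim bar, 24 x 138 mm. The point is the middle of bar and mat, on the mat's upper face; y runs along the bar, x across, z up. The marker may lie either way round.
- mat_measure_spot (a point): Fixed dark foam mat, 76 x 220 mm, 4 mm thick, with the white silhouette of the tape measure: a nearly square rounded block, 70 mm across the mat (x) by 80 mm along it (y). The point is the middle of silhouette and mat, on the mat's upper face; z up. The tape measure's y axis (the line of its tongue) belongs along the mat's y, either way round.
- mat_tape_spot (a point): Fixed dark foam mat, 76 x 220 mm, 4 mm thick, with the white silhouette of the tape roll: a round ring, 70 mm across, with a 38 mm dark centre. The point is the middle of ring and mat, on the mat's upper face; y along the mat, z up. The roll may be turned in any direction.
- marker_black_centre (a point): Bystander, to be left alone: black felt marker with a white label band, 132 x 17 x 17 mm, lying beyond the work. The point is its centre, 8.5 mm up; y runs along it.
- pine_centre (a point): Bystander, to be left alone: pine block 47 x 98 x 37 mm lying beyond the work. The point is its centre, 18 mm up; y runs along its length.

How it is judged (in metres and radians):
At the end, for the whole second after the job is handed in: Each thing lies flat and at rest on its own mat, its point within 13 mm (level) of the mat's point and at most 4 mm above resting height; screwdriver and marker within 0.14 rad, tape measure within 0.17 rad of the silhouette's direction; screwdriver handle on the broad end (horizontal distance between driver_handle and mat_driver_spot below 0.013 m and z of driver_handle in the frame of mat_driver_spot below 0.0175 m and angle between each of driver_handle, marker_blue_centre, measure_centre, tape_centre's own z axis and vertical below 0.12 rad and linear speed of each of driver, marker_blue, measure, tape below 0.02 m/s and angle between the y axis of driver_handle and the y axis of mat_driver_spot, either way round below 0.14 rad and horizontal distance between marker_blue_centre and mat_marker_spot below 0.013 m and z of marker_blue_centre in the frame of mat_marker_spot below 0.0125 m and angle between the y axis of marker_blue_centre and the y axis of mat_marker_spot, either way round below 0.14 rad and horizontal distance between measure_centre and mat_measure_spot below 0.013 m and z of measure_centre in the frame of mat_measure_spot below 0.019 m and angle between the y axis of measure_centre and the y axis of mat_measure_spot, either way round below 0.17 rad and horizontal distance between tape_centre and mat_tape_spot below 0.013 m and z of tape_centre in the frame of mat_tape_spot below 0.0135 m); the robot touches nothing.
It fails at once if the black marker is moved by more than 15 mm (distance of marker_black_centre from where it was at the start of the episode above 0.015 m).
It fails at once if the pine block is moved by more than 15 mm (distance of pine_centre from where it was at the start of the episode above 0.015 m).
It also fails if it takes over 99 s, if anything falls off the work surface, if the arm or the gripper's body presses on something with over 40 N, if the wrist force passes 120 N, or if a joint passes its speed limit or range.

### The arm

A 6-joint arm with a two-finger parallel gripper is mounted at the origin on the work surface; the furniture and walls round the work are solid. World frame = base frame: x ahead of the robot, y to its left, z up, the work surface at z = 0. Lengths are in mm, angles in rad, forces in N, time in s.
With the tool pointing down it reaches from about 400 to 925 mm from the base axis. Payload 12.5 kg.
Tool frame: the origin (TCP) lies at the centre of the arm's flange, where the gripper is bolted on; the fingertips stand 190 mm ahead of it and the grasp point (between the pads) lies 171 mm ahead of it; z points along the fingers, y is the line along which they close (so a half turn about z gives the same grasp; the last joint's range is limited). The gripper opens to 95 mm and grips with 3 to 60 N. Pads are 20 mm wide; open, the fingers measure 119 mm over their backs; the gripper's body (75 mm by 180 mm) begins 59 mm behind the grasp point.
Start: joints at [-1.212, 0.491, 1.559, -0, 1.092, -0.106], TCP at [280.171, -558.685, 404.761] pointing down, gripper open.
Joint ranges: [-3.1, 3.1], [-0.84, 2.19], [0.05, 2.79], [-1.13, 4.28], [0.06, 2.93], [-2.69, 2.69]. Speed limits (rad/s): [2.22, 2.22, 2.79, 3.14, 3.14, 3.14].

### API

Orientations are given as [roll, pitch, yaw] about the fixed x, y, z axes, in that order (R = Rz(yaw) Ry(pitch) Rx(roll)).
In Python, from cell import env, read_camera, search_frame, cut_out gives the robot as it stands. The module is installed in compiled form; this text tells all that it offers.
- The arm moves only by the tool move_arm, never from a script. Its argument "commands" is a list of rows, each a list of 3 entries, a list of its own where there are three numbers: the shift along the world's x, y, z normalised to -1 to 1, where 1 is 0.03 m, then the turn about the world's z normalised to -1 to 1, where 1 is 0.08 rad, then the opening, from -1 (shut) to 1 (fully open), so that 0 is half open. A call has 1 to 20 rows; each row shifts and turns the commanded pose from where the row before left it; what a row does not reach is not made up. A row lasts 1/12 s, in which the tool goes at most 41.7 mm and 7.16 degrees, less where a joint would pass 70% of its speed; a pose out of reach is approached as far as the arm can. A call with a number of a shift or a turn outside -1 to 1 is refused whole. A call with a gripper value outside its range is refused whole. The fingers move at their own pace and stop on an object; the grip force is fixed at half the most. Time passes only in rows, so rows that do not move let the fingers close. It gives the time, the measured TCP pose, the force, the opening and the grip force at its end, in the units of the state.
- env.state(): the state, without advancing time (a new reading comes with each control period).
- read_camera(name): name is "scene" or "side" or "wrist"; returns a dict with "image" (480x640x3 uint8, red, green, blue), "fx", "fy", "cx", "cy" (pixels), "rvec" (rotation vector, rad) and "tvec" (3), from world to camera coordinates, as OpenCV has them. Camera axes: x right, y down, z forward; pixel columns grow to the right and rows downward; lengths in mm; the calibration is good to about 2 mm. A picture is of the moment at which its call begins. There is no depth.
- env.job_done(): hands the job in; it is judged then, once.
Trained networks look in a picture, given as the dict that the camera call returned (one of the last four; its "shot" number tells which), for a name from the list of things; names that differ only in an ending like _2 or _b are one class to them, and where a whole thing is asked for, a point or a joint stands for the part that bears it (a point fixed in the world has none). Each returns a list of dicts, best first, with "confidence" (0 to 1); they miss things now and then, are a little off and sometimes report something else, mostly with a low value. They report only what shows in the picture. A call takes as long as a camera call.
- search_frame(thing, picture): "at" ([column, row] in pixels, amid what is visible of it).
- cut_out(thing, picture): "region" (480x640 bool, what is visible of it) and "at" ([column, row] in pixels, amid what is visible of it).
The state is a dict: "t": time; "joints": joint angles; "qvel": joint speeds; "tau": joint torques, N m; "eef_pos": TCP position; "tcp_rot": TCP orientation; "ft_force": force on the tool from outside, world axes, zero at the start; "moment": the same for the moment, N m; "opening": opening from 0.0 (shut) to 1.0 (fully open); "grip_force": force on a finger pad.
Only numpy, scipy, OpenCV 4.12 (cv2) and the standard library are available. Lean on these libraries where they do the work, as an engineer would, in place of code of your own. Each camera call takes 0.05 s, during which the arm holds its last target. There are 200 camera calls.

## Working session

There is one attempt and no reset: what is moved stays moved. The work goes in short steps, Python scripts to look and compute and a tool call to move; the robot and the scene stay as the last step left them, time stands still between calls to the robot, and variables do not carry over. Pictures are saved under pics/ and viewed, at most 14 in all, crops included, and the job is handed in when it is done.

Besides the shell and the picture viewer there is one more tool, called after "Request:" as name([rows], argument=value, ...), one row to a line, values as JSON. move_arm: Moves the arm, as the interface text tells. Its arguments: {"type":"object","properties":{"commands":{"type":"array","items":{"type":"array"}}},"required":["commands"]}

```bash
mkdir -p pics
cat > h.py <<'E'
from cell import env, read_camera, search_frame, cut_out
import cv2, numpy as np
def ground(p,uv,z):
    R=cv2.Rodrigues(np.array(p["rvec"],float))[0];t=np.array(p["tvec"],float).ravel()
    uv=np.atleast_2d(np.array(uv,float))
    d=np.c_[(uv[:,0]-p["cx"])/p["fx"],(uv[:,1]-p["cy"])/p["fy"],np.ones(len(uv))]@R
    c=-R.T@t
    return (c+d*((z-c[2])/d[:,2])[:,None])[:,:2]
def save(p,n): cv2.imwrite("pics/"+n,p["image"][:,:,::-1])
E
python3 - <<'E'
from h import *
s=env.state();print(s)
for c in("scene","side"):
    p=read_camera(c);save(p,c+"0.png")
    R=cv2.Rodrigues(np.array(p["rvec"],float))[0];print(c,-R.T@np.array(p["tvec"],float).ravel())
    for n,z in[("driver_handle",13),("marker_blue_centre",8),("measure_centre",31),("tape_centre",19),("mat_driver_spot",4),("mat_marker_spot",4),("mat_measure_spot",4),("mat_tape_spot",4),("marker_black_centre",8),("pine_centre",37)]:
        print(n,[(np.round(d["at"]),round(d["confidence"],2),ground(p,d["at"],z).round()) for d in search_frame(n,p)[:2]])
E
```

```text
{'t': 0.0, 'joints': array([-1.21158446e+00,  4.91559479e-01,  1.55945411e+00,  1.83244475e-05,
        1.09171128e+00, -1.05627082e-01]), 'qvel': array([ 8.80659820e-04, -4.62257871e-04,  3.63438237e-04,  1.78354667e-03,
       -1.31114763e-03, -8.65232551e-06]), 'tau': array([-7.49904825e-05, -6.12643576e+01, -2.58180696e+01,  6.92777149e-02,
        4.81838908e-02, -9.21571291e-05]), 'eef_pos': array([ 280.16820071, -558.64723576,  404.16007682]), 'tcp_rot': array([-3.14046847e+00, -1.35531167e-04,  4.64830420e-01]), 'ft_force': array([0.45287579, 0.11135389, 0.0687078 ]), 'moment': array([-0.00063476, -0.0444703 ,  0.02690093]), 'grip_force': 0.0, 'opening': 0.9975724248737143}
scene [-123.29218843  632.98628956  882.78155526]
driver_handle [(array([369., 251.]), 0.7, array([[496., -83.]]))]
marker_blue_centre [(array([372., 252.]), 0.39, array([[494., -91.]]))]
measure_centre [(array([439., 185.]), 0.58, array([[ 539., -387.]])), (array([323., 192.]), 0.42, array([[ 718., -140.]]))]
tape_centre [(array([284., 291.]), 0.94, array([[526., 146.]]))]
mat_driver_spot [(array([314., 2
[... 530 characters left out ...]
9., 355.]), 0.85, array([[495., 250.]]))]
measure_centre [(array([402., 190.]), 0.67, array([[ 527., -385.]]))]
tape_centre [(array([296., 311.]), 0.76, array([[539., 154.]]))]
mat_driver_spot [(array([308., 277.]), 0.57, array([[579.,  36.]]))]
mat_marker_spot [(array([363., 231.]), 0.79, array([[ 549., -188.]]))]
mat_measure_spot [(array([260., 401.]), 0.72, array([[486., 358.]])), (array([395., 212.]), 0.5, array([[ 515., -310.]]))]
mat_tape_spot [(array([397., 212.]), 0.63, array([[ 509., -312.]])), (array([234., 255.]), 0.48, array([[766.,  56.]]))]
marker_black_centre [(array([286., 212.]), 0.63, array([[ 756., -156.]]))]
pine_centre [(array([237., 253.]), 0.74, array([[738.,  79.]]))]
```

View pics/scene0.png

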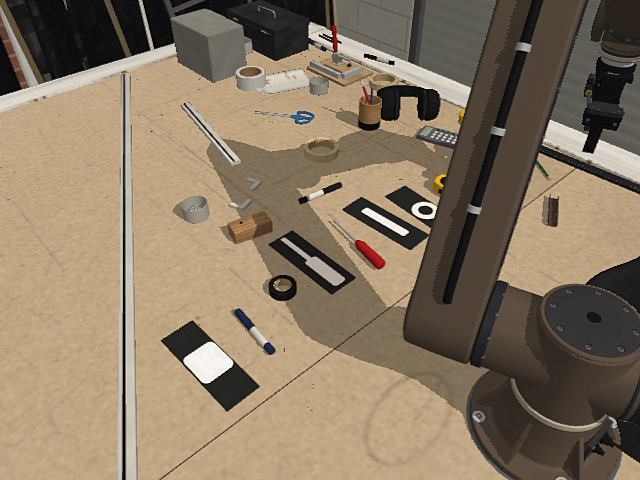

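View pics/side0.png

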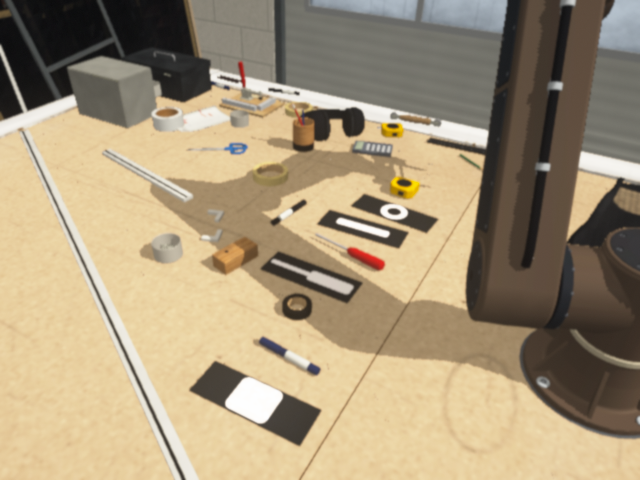

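The scene shows the row: measure mat at (210,363), blue marker (254,331), tape (283,287), driver mat (312,262), driver (360,248), marker mat (386,222), tape mat (424,211), and the measure half hidden at (440,184). The side view agrees and has the measure at (404,187). Next I'll move above the measure for a wrist view.

Request:
move_arm([
  [[0.9,0.6,0],-0.6,1],
  [[0.9,0.6,0],-0.6,1],
  [[0.9,0.6,0],-0.6,1],
  [[0.9,0.6,0],-0.6,1],
  [[0.9,0.6,0],-0.6,1],
  [[0.9,0.6,0],-0.6,1],
  [[0.9,0.6,0],-0.6,1],
  [[0.9,0.6,0],-0.6,1],
  [[0.5,0.6,0],-0.6,1],
  [[0,0,0],-0.4,1],
  [[0,0,0],0,1],
  [[0,0,0],0,1],
])

```text
t: 2.1
eef_pos: [511.2, -396.7, 404.7]
tcp_rot: [3.141, 0.0, 0.002]
ft_force: [-0.9, -0.3, 0.3]
opening: 1.001
grip_force: 0.0
```

```bash
cat >> h.py <<'E'
H={"driver_handle":27,"marker_blue_centre":17,"measure_centre":31,"tape_centre":19}
def look(names,fn=None):
    p=read_camera("wrist");s=env.state()
    print("t",s["t"],"tcp",s["eef_pos"].round(1),s["tcp_rot"].round(4))
    if fn: save(p,fn)
    for n in names:
        z=H.get(n,4)
        for d in cut_out(n,p)[:2]:
            m=np.array(d["region"]).astype(np.uint8)
            cs=cv2.findContours(m,cv2.RETR_EXTERNAL,cv2.CHAIN_APPROX_NONE)[0]
            c=max(cs,key=cv2.contourArea).reshape(-1,2)
            g=ground(p,c,z if z==4 else z*0.6).astype(np.float32)
            (cx,cy),(w,h),a=cv2.minAreaRect(g)
            if w<h: w,h,a=h,w,a+90
            a=(np.radians(a)+np.pi/2)%np.pi-np.pi/2
            print(n,round(d["confidence"],2),"px",np.round(d["at"]),c.min(0),c.max(0),"c",round(cx,1),round(cy,1),"size",round(w,1),round(h,1),"ang",round(a,3))
    return p
E
python3 - <<'E'
from h import *
p=look(["measure_centre","mat_tape_spot","mat_marker_spot","driver_handle"],"w1.png")
R=cv2.Rodrigues(np.array(p["rvec"],float))[0];print(-R.T@np.array(p["tvec"],float).ravel(),p["fx"],ground(p,[[0,0],[640,0],[640,480],[0,480]],0))
E
```

```text
t 2.15 tcp [ 510.9 -397.   404.7] [3.1414e+00 1.0000e-04 1.7000e-03]
measure_centre 0.86 px [354. 178.] [313 123] [392 222] c 542.9 -423.7 size 87.9 68.4 ang -0.037
mat_tape_spot 0.77 px [231. 180.] [189  70] [276 307] c 518.7 -312.7 size 220.6 77.2 ang -0.07
mat_marker_spot 0.61 px [109. 140.] [40 19] [168 268] c 558.5 -202.9 size 220.5 77.1 ang 0.052
[ 585.66756952 -396.63480873  385.74657957] 410.90675156591175 [[ 685.06776113 -126.70964755]
 [ 685.95233521 -664.82269502]
 [ 185.27906937 -768.32562872]
 [ 185.4424441   -23.77090242]]
```

View pics/w1.png

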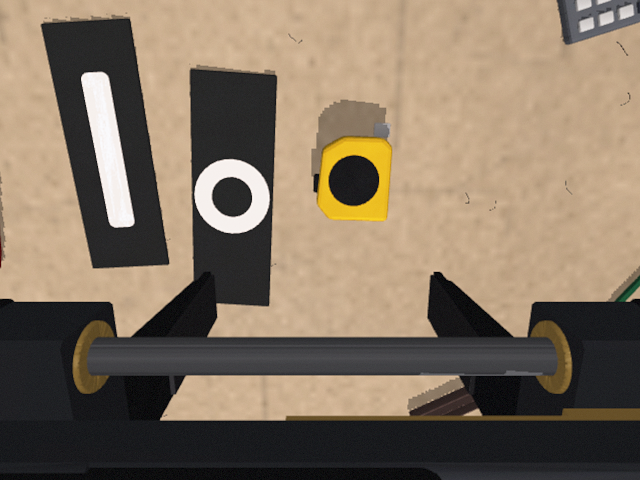

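The wrist view shows the tape mat at (233,187), the marker mat at (105,143), and the measure at (355,178) with its tongue up (+x). I'll refine the measure by its colour.

Run:
```python
from h import *
p=look([])
hsv=cv2.cvtColor(p["image"],cv2.COLOR_RGB2HSV)
m=cv2.inRange(hsv,(20,180,120),(32,255,255));m[:, :280]=0
m=cv2.morphologyEx(m,cv2.MORPH_CLOSE,np.ones((41,41)))
c=max(cv2.findContours(m,0,1)[0],key=cv2.contourArea).reshape(-1,2)
print(c.min(0),c.max(0))
for z in(20,31): print(cv2.minAreaRect(ground(p,c,z).astype(np.float32)))
np.set_printoptions(suppress=True)
g=ground(p,c,25)
# right edge line
for k in(0,1):
  e=[]
  for r in range(160,212,3):
    xs=np.where(m[r])[0]; e.append(ground(p,[[xs[0] if k==0 else xs[-1],r]],25)[0])
  print(cv2.fitLine(np.array(e,np.float32),cv2.DIST_HUBER,0,.01,.01).ravel())
```

```text
t 2.4 tcp [ 510.7 -397.2  404.8] [ 3.1415e+00 -0.0000e+00  2.0000e-04]
[317 136] [390 219]
((537.85498046875, -425.4688415527344), (63.44258499145508, 74.07923126220703), 88.31681823730469)
((539.2769775390625, -424.6254577636719), (61.534969329833984, 71.85186767578125), 88.31671142578125)
[   0.996764     -0.08038358  532.9252     -394.66187   ]
[   0.99968326   -0.02516794  529.16327    -455.6711    ]
```

Request:
move_arm([
  [[0.9,-0.95,0],-0.5,1],
  [[0,0,-1],0,1],
  [[0,0,-1],0,1],
  [[0,0,-1],0,1],
  [[0,0,-1],0,1],
  [[0,0,-1],0,1],
  [[0,0,-1],0,1],
  [[0,0,-0.5],0,1],
  [[0,0,-0.5],0,1],
  [[0,0,0],0,1],
  [[0,0,0],0,-1],
  [[0,0,0],0,-1],
  [[0,0,0],0,-1],
  [[0,0,0],0,-1],
  [[0,0,0],0,-1],
  [[0,0,0],0,-1],
  [[0,0,0],0,-1],
])

```text
t: 3.82
eef_pos: [538.2, -425.2, 195.4]
tcp_rot: [3.141, -0.0, -0.039]
ft_force: [-2.1, 0.7, 5.2]
opening: 0.642
grip_force: 29.9
```

Request:
move_arm([
  [[0,0,0.5],0,-1],
  [[0,0,1],0,-1],
  [[0,0,1],0,-1],
  [[0,0,1],0,-1],
  [[0,0,1],0,-1],
  [[0,0,1],0,-1],
  [[0,0.5,1],0,-1],
  [[0,1,0.5],0,-1],
  [[0,1,0],0,-1],
  [[0,1,0],0,-1],
  [[0,1,0],0,-1],
  [[0,1,0],0,-1],
  [[0,1,0],0,-1],
  [[0,1,0],0,-1],
  [[0,1,0],0,-1],
  [[0,1,0],0,-1],
  [[0,1,0],0,-1],
  [[0,1,0],0,-1],
  [[0,0,0],0,-1],
])

```text
t: 5.4
eef_pos: [537.6, -76.2, 404.7]
tcp_rot: [-3.141, 0.001, -0.036]
ft_force: [0.8, 0.5, -2.1]
opening: 0.644
grip_force: 29.9
```

Run:
```python
from h import *
look(["driver_handle","mat_driver_spot","tape_centre","mat_marker_spot"],"w2.png")
```

```text
t 5.45 tcp [537.9 -78.  404.7] [-3.1414e+00  5.0000e-04 -3.6000e-02]
driver_handle 0.62 px [342. 171.] [321  89] [354 216] c 582.4 -99.0 size 112.8 21.6 ang -0.245
mat_driver_spot 0.92 px [207. 149.] [151  34] [256 278] c 578.4 25.8 size 219.5 76.2 ang 0.002
tape_centre 0.88 px [ 86. 204.] [ 57 168] [135 236] c 549.9 132.4 size 72.2 62.4 ang -1.158
mat_marker_spot 0.61 px [460. 163.] [413  45] [501 290] c 558.8 -202.4 size 220.6 77.3 ang 0.049
```

View pics/w2.png

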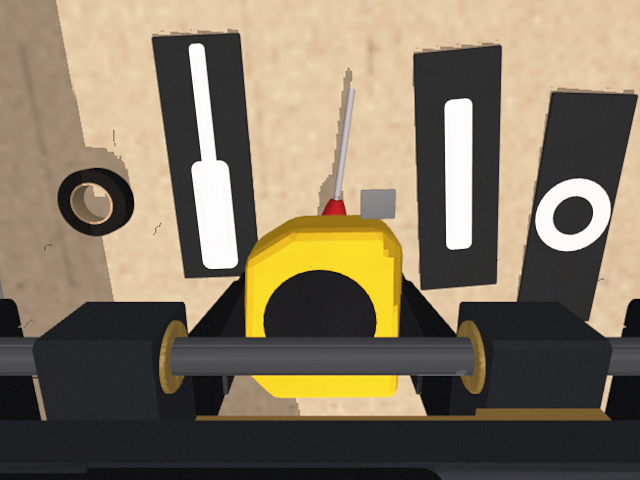

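The picture shows the driver mat's broad end towards the robot, at (215,215), the driver's shaft at (345,140) and the tape at (95,202). On to the measure mat.

Request:
move_arm([
  [[-0.3,1,0],0,-1],
  [[-0.3,1,0],0,-1],
  [[-0.3,1,0],0,-1],
  [[-0.3,1,0],0,-1],
  [[-0.3,1,0],0,-1],
  [[-0.3,1,0],0,-1],
  [[-0.3,1,0],0,-1],
  [[-0.3,1,0],0,-1],
  [[-0.3,1,0],0,-1],
  [[-0.3,1,0],0,-1],
  [[0,0,0],0,-1],
  [[0,0,0],0,-1],
])

```text
t: 6.65
eef_pos: [448.2, 220.2, 404.6]
tcp_rot: [3.141, 0.0, -0.038]
ft_force: [0.1, -0.6, -2.1]
opening: 0.642
grip_force: 29.9
```

Run:
```python
from h import *
look(["mat_measure_spot","tape_centre","marker_blue_centre"],"w3.png")
```

```text
t 6.7 tcp [448.5 219.4 404.6] [ 3.1412e+00  1.0000e-04 -3.8900e-02]
mat_measure_spot 0.72 px [167. 146.] [103  23] [223 273] c 497.3 359.2 size 220.9 77.1 ang 0.031
marker_blue_centre 0.95 px [283. 149.] [276  78] [296 225] c 496.4 250.3 size 130.2 17.0 ang -0.076
```

View pics/w3.png

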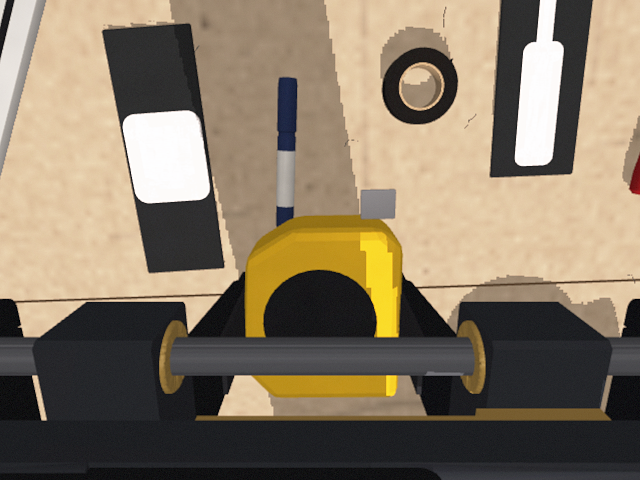

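The picture shows the measure mat at (163,147), the blue marker at (286,150) and the tape at (420,86). I'll place the measure.

Request:
move_arm([
  [[0.33,0.93,0],0.3,-1],
  [[0.33,0.93,0],0.3,-1],
  [[0.33,0.93,0],0.3,-1],
  [[0.33,0.93,0],0,-1],
  [[0.33,0.93,0],0,-1],
  [[0,0,-1],0,-1],
  [[0,0,-1],0,-1],
  [[0,0,-1],0,-1],
  [[0,0,-1],0,-1],
  [[0,0,-1],0,-1],
  [[0,0,-1],0,-1],
  [[0,0,-0.5],0,-1],
  [[0,0,-0.34],0,-1],
  [[0,0,0],0,-1],
  [[0,0,0],0,-1],
  [[0,0,0],0,0.6],
  [[0,0,0],0,1],
  [[0,0,0],0,1],
  [[0,0,0],0,1],
])

```text
t: 8.43
eef_pos: [497.8, 359.3, 200.2]
tcp_rot: [-3.141, -0.001, 0.033]
ft_force: [-0.1, 0.3, -0.2]
opening: 0.865
grip_force: 0.0
```

Request:
move_arm([
  [[0,0,0.5],0,1],
  [[0,0,1],0,1],
  [[0,0,1],0,1],
  [[0,0,1],0,1],
  [[0,0,1],0,1],
  [[0,0,1],0,1],
  [[-0.5,0,1],0,1],
  [[-1,-1,0.34],0,1],
  [[-1,-1,0],0,1],
  [[0,-1,0],0,1],
  [[0,0,0],0,1],
  [[0,0,0],0,1],
])

```text
t: 9.43
eef_pos: [424.3, 270.4, 405.3]
tcp_rot: [-3.141, -0.002, 0.031]
ft_force: [0.4, 0.2, 0.1]
opening: 1.002
grip_force: 0.0
```

Run:
```python
from h import *
p=look(["mat_measure_spot","measure_centre","tape_centre","marker_blue_centre"],"w4.png")
```

```text
t 9.4833 tcp [424.7 271.1 404.9] [-3.141e+00 -1.300e-03  3.190e-02]
mat_measure_spot 0.92 px [230.  76.] [173   0] [270 241] c 491.3 359.0 size 209.0 77.2 ang 0.03
measure_centre 0.56 px [222. 120.] [179  61] [261 166] c 503.0 361.3 size 86.5 70.1 ang 0.042
tape_centre 0.7 px [505.  65.] [450  27] [528 105] c 549.8 131.7 size 66.4 61.8 ang -1.54
marker_blue_centre 0.82 px [346. 123.] [329  46] [365 202] c 496.0 250.7 size 134.3 19.3 ang -0.098
```

View pics/w4.png

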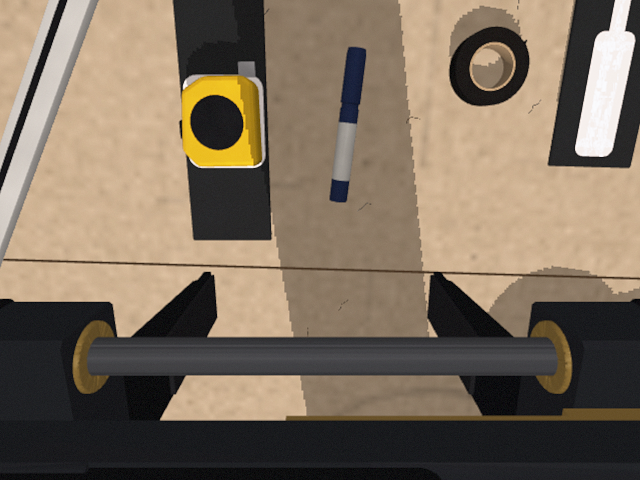

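The measure sits well on its silhouette at (222,120); the marker is at (347,125). I'll pick the marker.

Request:
move_arm([
  [[0.8,-0.23,0],-0.5,1],
  [[0.8,-0.23,0],-0.5,1],
  [[0.8,-0.23,-0.5],-0.46,1],
  [[0,0,-1],0,1],
  [[0,0,-1],0,1],
  [[0,0,-1],0,1],
  [[0,0,-0.5],0,1],
  [[0,0,0],0,1],
  [[0,0,0],0,1],
])

```text
t: 10.43
eef_pos: [496.8, 251.0, 283.7]
tcp_rot: [3.141, 0.002, -0.083]
ft_force: [0.1, 0.3, 0.0]
opening: 0.998
grip_force: 0.0
```

Request:
move_arm([
  [[0,0,-1],0,1],
  [[0,0,-1],0,0.5],
  [[0,0,-0.6],0,0],
  [[0,0,-0.4],0,-0.2],
  [[0,0,0],0,-0.3],
  [[0,0,0],0,-1],
  [[0,0,0],0,-1],
  [[0,0,0],0,-1],
  [[0,0,0],0,-1],
  [[0,0,0],0,-1],
  [[0,0,0],0,-1],
])

```text
t: 11.35
eef_pos: [496.6, 250.5, 194.8]
tcp_rot: [-3.141, -0.001, -0.084]
ft_force: [-1.2, -1.2, 0.0]
opening: 0.355
grip_force: 0.0
```

Request:
move_arm([
  [[0,0,0],0,-1],
  [[0,0,0],0,-1],
  [[0,0,0],0,-1],
  [[0,0,0],0,-1],
])

```text
t: 11.68
eef_pos: [496.6, 250.5, 194.4]
tcp_rot: [3.142, -0.0, -0.084]
ft_force: [-0.5, -0.2, 1.1]
opening: 0.177
grip_force: 30.0
```

Request:
move_arm([
  [[0,0,0.5],0,-1],
  [[0,0,1],0,-1],
  [[0,0,1],0,-1],
  [[0,0,0.5],0,-1],
  [[0.13,-0.945,0],0.105,-1],
  [[0.13,-0.945,0],0.105,-1],
  [[0.13,-0.945,0],0.105,-1],
  [[0.13,-0.945,0],0.105,-1],
  [[0.13,-0.945,0],0.105,-1],
  [[0.13,-0.945,0],0.105,-1],
  [[0.13,-0.945,0],0.105,-1],
  [[0.13,-0.945,0],0.105,-1],
  [[0.13,-0.945,0],0.105,-1],
  [[0.13,-0.945,0],0.105,-1],
  [[0.13,-0.945,0],0.105,-1],
  [[0.13,-0.945,0],0.105,-1],
  [[0.13,-0.945,0],0.105,-1],
  [[0.13,-0.945,0],0.105,-1],
  [[0.13,-0.945,0],0.105,-1],
  [[0.13,-0.945,0],0.105,-1],
])

```text
t: 13.35
eef_pos: [558.9, -204.6, 284.2]
tcp_rot: [-3.142, 0.0, 0.051]
ft_force: [0.9, -0.2, -1.3]
opening: 0.173
grip_force: 30.0
```

Request:
move_arm([
  [[0,0,0],0,-1],
  [[0,0,-0.5],0,-1],
  [[0,0,-0.5],0,-1],
  [[0,0,0],0,-1],
  [[0,0,0],0,-1],
])

```text
t: 13.77
eef_pos: [558.9, -202.7, 253.9]
tcp_rot: [-3.141, 0.001, 0.051]
ft_force: [-0.1, -0.5, 0.4]
opening: 0.179
grip_force: 30.0
```

Request:
move_arm([
  [[0,0,-1],0,-1],
  [[0,0,-0.5],0,-1],
  [[0,0,-0.34],0,-1],
  [[0,0,0],0,-1],
  [[0,0,0],0,-1],
  [[0,0,0],0,-0.3],
  [[0,0,0],0,0.2],
  [[0,0,0],0,0.2],
  [[0,0,0],0,0.2],
  [[0,0,0],0,0.2],
  [[0,0,0.5],0,0.2],
  [[0,0,1],0,0.2],
  [[0,0,1],0,0.2],
  [[-0.5,0,1],0,1],
  [[-1,1,1],0,1],
  [[-1,1,1],0,1],
  [[0,1,1],0,1],
  [[0,1,0],0,1],
  [[0,0,0],0,1],
  [[0,0,0],0,1],
])

```text
t: 15.43
eef_pos: [495.6, -94.4, 382.4]
tcp_rot: [3.141, -0.001, 0.053]
ft_force: [-0.2, -0.3, -0.5]
opening: 0.989
grip_force: 0.0
```

Run:
```python
from h import *
p=look(["mat_marker_spot","marker_blue_centre","driver_handle","mat_driver_spot"],"w5.png")
```

```text
t 15.4833 tcp [495.8 -95.3 381.9] [ 3.1412e+00 -4.0000e-04  5.1600e-02]
mat_marker_spot 0.57 px [451. 124.] [400   1] [510 266] c 558.6 -202.7 size 220.1 77.8 ang 0.054
marker_blue_centre 0.72 px [456. 140.] [440  60] [472 223] c 558.1 -204.8 size 133.7 18.1 ang 0.049
driver_handle 0.9 px [312. 195.] [284  32] [347 266] c 543.2 -87.3 size 194.8 26.3 ang -0.14
mat_driver_spot 0.95 px [185. 112.] [129   0] [229 235] c 563.5 25.2 size 191.6 77.3 ang 0.007
mat_driver_spot 0.56 px [568. 179.] [499  60] [639 309] c 518.5 -312.1 size 220.1 78.5 ang -0.068
```

View pics/w5.png

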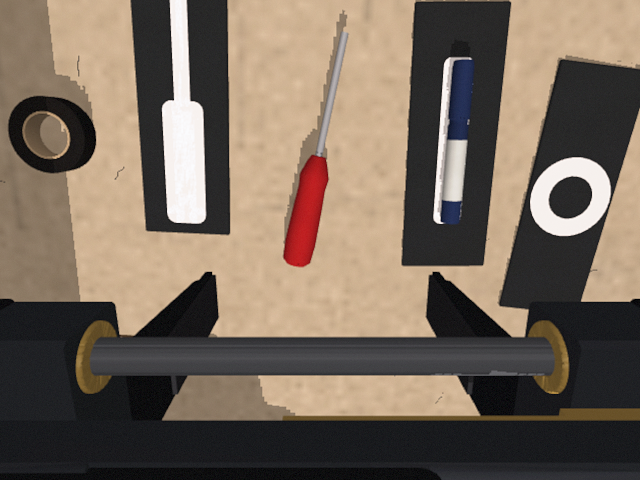

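The marker lies on its bar at (456,140), and the driver handle is at (306,212). I'll refine the handle from the red mask.

Run:
```python
from h import *
p=look(["tape_centre"])
im=p["image"].astype(int)
m=((im[:,:,0]>90)&(im[:,:,1]<60)&(im[:,:,2]<70)).astype(np.uint8)
c=max(cv2.findContours(m,0,1)[0],key=cv2.contourArea).reshape(-1,2)
print(c.min(0),c.max(0),cv2.minAreaRect(ground(p,c,14).astype(np.float32)))
print("tip",ground(p,[[346,33]],14),"butt",ground(p,[[297,265]],14))
```

```text
t 15.7333 tcp [496.  -96.3 381.2] [-3.1414e+00  9.0000e-04  4.9300e-02]
tape_centre 0.95 px [ 38. 134.] [ 4 96] [ 92 174] c 549.7 132.7 size 72.7 62.5 ang -1.391
[282 155] [325 265] ((495.00775146484375, -81.48491668701172), (26.035686492919922, 98.95582580566406), 80.50638580322266)
tip [[ 638.13080246 -108.61832975]] butt [[446.57600719 -76.8777595 ]]
```

Request:
move_arm([
  [[0,0.25,0],-0.9,1],
  [[0,0.25,0],-0.9,1],
  [[0,0,-0.5],-0.9,1],
  [[0,0,-1],0,1],
  [[0,0,-1],0,1],
  [[0,0,-1],0,1],
  [[0,0,-0.5],0,1],
  [[0,0,0],0,1],
  [[0,0,0],0,1],
  [[0,0,0],0,0.5],
])

```text
t: 16.62
eef_pos: [496.2, -80.8, 262.5]
tcp_rot: [3.141, -0.001, -0.166]
ft_force: [0.1, -1.2, 0.6]
opening: 0.969
grip_force: 0.0
```

Request:
move_arm([
  [[0,0,-1],0,0.5],
  [[0,0,-0.8],0,0.3],
  [[0,0,-0.5],0,0],
  [[0,0,0],0,-0.2],
  [[0,0,0],0,-1],
  [[0,0,0],0,-1],
  [[0,0,0],0,-1],
  [[0,0,0],0,-1],
  [[0,0,0],0,-1],
  [[0,0,0],0,-1],
  [[0,0,0],0,-1],
  [[0,0,0],0,-1],
])

```text
t: 17.62
eef_pos: [495.9, -80.6, 193.2]
tcp_rot: [3.141, -0.001, -0.166]
ft_force: [-1.1, 0.6, 7.1]
opening: 0.284
grip_force: 30.0
```

Request:
move_arm([
  [[0,0,0.5],0,-1],
  [[0,0,1],0,-1],
  [[0,0,1],0,-1],
  [[0.295,0.886,0],0.53,-1],
  [[0.295,0.886,0],0.53,-1],
  [[0.295,0.886,0],0.53,-1],
  [[0.295,0.886,0],0.53,-1],
  [[0,0,0],0,-1],
  [[0,0,0],0,-1],
  [[0,0,0],0,-1],
])

```text
t: 18.45
eef_pos: [531.0, 25.7, 267.5]
tcp_rot: [3.141, 0.001, 0.004]
ft_force: [-0.3, -0.3, -1.5]
opening: 0.281
grip_force: 30.0
```

Request:
move_arm([
  [[0,0,-1],0,-1],
  [[0,0,-0.8],0,-1],
  [[0,0,-0.53],0,-1],
  [[0,0,0],0,-1],
  [[0,0,0],0,-1],
  [[0,0,0],0,0],
  [[0,0,0],0,0.2],
  [[0,0,0],0,0.2],
  [[0,0,0],0,0.2],
  [[0,0,0.5],0,0.2],
  [[0,0,1],0,0.2],
  [[0,0,1],0,0.2],
  [[0,0,1],0,1],
  [[-0.6,0,1],0,1],
  [[-0.6,1,0.5],0,1],
  [[-0.6,1,0],0,1],
  [[-0.5,1,0],0,1],
  [[0,0,0],0,1],
  [[0,0,0],0,1],
])

```text
t: 20.03
eef_pos: [461.5, 116.9, 348.4]
tcp_rot: [3.142, -0.001, 0.007]
ft_force: [0.1, -0.0, 0.4]
opening: 0.989
grip_force: 0.0
```

Run:
```python
from h import *
p=look(["mat_driver_spot","driver_handle","tape_centre"],"w6.png")
im=p["image"].astype(int)
m=((im[:,:,0]>90)&(im[:,:,1]<60)&(im[:,:,2]<70)).astype(np.uint8)
c=max(cv2.findContours(m,0,1)[0],key=cv2.contourArea).reshape(-1,2)
print(c.min(0),c.max(0),cv2.minAreaRect(ground(p,c,18).astype(np.float32)))
```

```text
t 20.0833 tcp [462.2 116.1 348.2] [ 3.1415e+00 -1.0000e-03  5.6000e-03]
mat_driver_spot 0.66 px [432.  93.] [388   0] [503 211] c 544.9 26.0 size 152.9 76.1 ang 0.004
driver_handle 0.72 px [449. 125.] [426   0] [469 198] c 549.6 24.7 size 136.9 28.3 ang 0.021
tape_centre 0.7 px [289.  83.] [258  59] [342 148] c 549.5 133.1 size 62.0 61.7 ang -1.155
[427  59] [470 198] ((531.1246337890625, 23.240692138671875), (27.683868408203125, 98.76805877685547), 89.13572692871094)
```

View pics/w6.png

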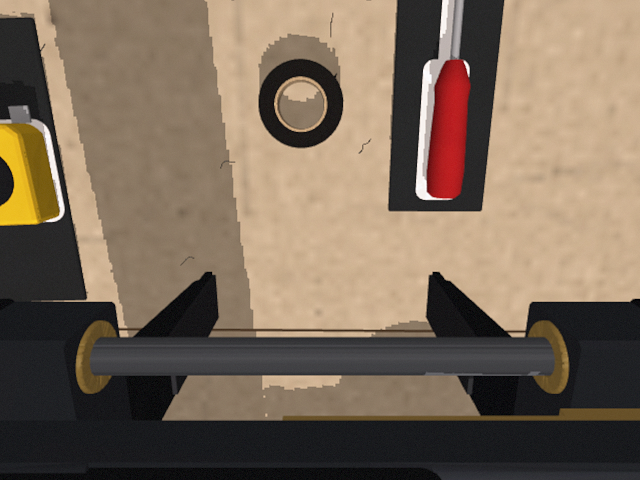

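The driver lies on its silhouette, handle on the broad end at (448,130). The tape is at (301,103); picking it.

Request:
move_arm([
  [[0.97,0.19,0],0,1],
  [[0.97,0.19,0],0,1],
  [[0.97,0.18,0],0,1],
  [[0,0,-1],0,1],
  [[0,0,-1],0,1],
  [[0,0,-0.7],0,1],
  [[0,0,0],0,1],
  [[0,0,0],0,1],
  [[0,0,0],0,1],
])

```text
t: 20.98
eef_pos: [550.1, 132.1, 267.8]
tcp_rot: [3.142, -0.001, 0.003]
ft_force: [-0.3, 0.2, -0.5]
opening: 1.0
grip_force: 0.0
```

Request:
move_arm([
  [[0,0,-1],0,1],
  [[0,0,-0.9],0,1],
  [[0,0,-0.56],0,1],
  [[0,0,0],0,1],
  [[0,0,0],0,0.5],
  [[0,0,0],0,-1],
  [[0,0,0],0,-1],
  [[0,0,0],0,-1],
  [[0,0,0],0,-1],
  [[0,0,0],0,-1],
  [[0,0,0],0,-1],
])

```text
t: 21.9
eef_pos: [549.6, 132.6, 193.6]
tcp_rot: [3.142, -0.001, 0.004]
ft_force: [-1.8, -0.9, 7.4]
opening: 0.635
grip_force: 30.0
```

Request:
move_arm([
  [[0,0,0.5],0,-1],
  [[0,0,1],0,-1],
  [[0,0,1],0,-1],
  [[0,0,0.5],0,-1],
  [[-0.065,-0.927,0],0,-1],
  [[-0.065,-0.927,0],0,-1],
  [[-0.065,-0.927,0],0,-1],
  [[-0.065,-0.927,0],0,-1],
  [[-0.065,-0.927,0],0,-1],
  [[-0.065,-0.927,0],0,-1],
  [[-0.065,-0.927,0],0,-1],
  [[-0.065,-0.927,0],0,-1],
  [[-0.065,-0.927,0],0,-1],
  [[-0.065,-0.927,0],0,-1],
  [[-0.065,-0.927,0],0,-1],
  [[-0.065,-0.927,0],0,-1],
  [[-0.065,-0.927,0],0,-1],
  [[-0.065,-0.927,0],0,-1],
  [[-0.065,-0.927,0],0,-1],
  [[-0.065,-0.927,0],0,-1],
])

```text
t: 23.57
eef_pos: [518.0, -313.7, 283.0]
tcp_rot: [-3.142, 0.0, 0.004]
ft_force: [0.6, 0.6, -0.7]
opening: 0.635
grip_force: 30.0
```

Request:
move_arm([
  [[0,0,0],0,-1],
  [[0,0,-0.5],0,-1],
  [[0,0,-0.5],0,-1],
  [[0,0,0],0,-1],
  [[0,0,0],0,-1],
])

```text
t: 23.98
eef_pos: [518.3, -312.0, 252.6]
tcp_rot: [-3.141, 0.001, 0.004]
ft_force: [-0.3, -1.0, -0.7]
opening: 0.633
grip_force: 30.0
```

Request:
move_arm([
  [[0,0,-1],0,-1],
  [[0,0,-0.5],0,-1],
  [[0,0,-0.32],0,-1],
  [[0,0,0],0,-1],
  [[0,0,0],0,-1],
  [[0,0,0],0,0.6],
  [[0,0,0],0,1],
  [[0,0,0],0,1],
  [[0,0,0],0,1],
  [[0,0,0.5],0,1],
  [[0,0,1],0,1],
  [[0,0,1],0,1],
  [[0,0,1],0,1],
  [[0,0,1],0,1],
  [[-0.5,0.5,1],0,1],
  [[-0.5,0.8,1],0,1],
  [[0,0.8,0.5],0,1],
  [[0,0,0],0,1],
  [[0,0,0],0,1],
])

```text
t: 25.57
eef_pos: [488.2, -248.6, 409.7]
tcp_rot: [3.14, -0.002, 0.005]
ft_force: [-0.2, -0.1, -0.7]
opening: 0.998
grip_force: 0.0
```

Run:
```python
from h import *
p=look(["mat_tape_spot","tape_centre","mat_marker_spot","marker_blue_centre"],"w7.png")
```

```text
t 25.6167 tcp [ 488.3 -249.3  408.6] [ 3.1409e+00 -6.0000e-04  4.7000e-03]
mat_tape_spot 0.92 px [389. 139.] [340  44] [445 284] c 518.8 -312.4 size 219.8 77.1 ang -0.065
tape_centre 0.91 px [407. 176.] [357 141] [427 209] c 517.2 -314.3 size 64.9 62.4 ang -1.567
mat_marker_spot 0.95 px [282. 113.] [216   0] [318 246] c 556.7 -202.7 size 217.7 78.2 ang 0.055
marker_blue_centre 0.84 px [270. 122.] [255  48] [283 203] c 558.3 -203.1 size 134.6 18.0 ang 0.058
```

View pics/w7.png

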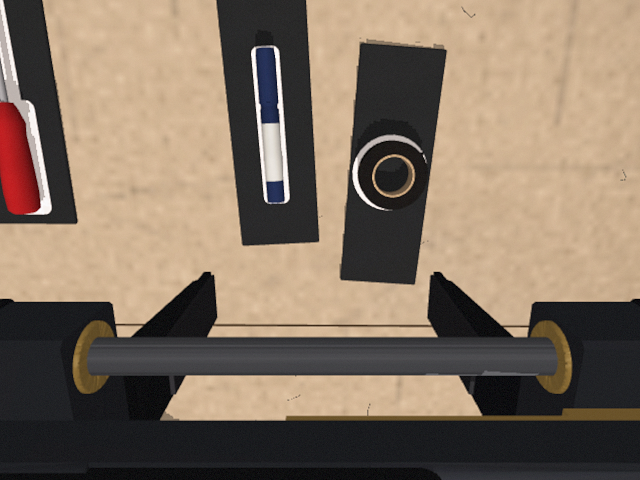

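All four are in place: the tape on its ring at (392,174), the marker centred on its bar at (270,125), and nothing is touched. I'll hand in.

```bash
python3 -c "
from cell import env
print(env.job_done())"
```

```text
the job is handed in; nothing more can be done
None
```

I put the screwdriver, blue marker, tape measure and tape roll each on its own mat, with no correction needed in the pictures taken after each placing, and handed the job in at about 26 s; the hand-in call returned no verdict.

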